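Unstack the wooden blanks into their sanding cradles

ROBOT

A 6-joint arm with a two-finger parallel gripper is mounted at the origin on a cart in front of the work surface, level with it; the furniture and walls round the work are solid. World frame = base frame: x ahead of the robot, y to its left, z up, the work surface at z = 0. Lengths are in m, angles in degrees, forces in N, time in s.
With the tool pointing down it reaches from about 0.4 to 0.825 m from the base axis. Payload 7 kg.
Tool frame: the origin (TCP) lies midway between the tips of the shut fingers; the grasp point (between the pads) lies 19 mm behind it (ctrl.hold_point_z is the distance from the TCP to the grasp point, in m); z points along the fingers, y is the line along which they close (so a half turn about z gives the same grasp; the last joint's range is limited). The gripper opens to 88 mm and grips with 3 to 60 N. Pads are 19 mm wide; open, the fingers measure 130 mm over their backs; the gripper's body (78 mm by 193 mm) begins 47 mm behind the grasp point.
Start: joints at [87.726, 20.546, 0.682, 0, -70.136, -16.507], TCP at [0.217, 0.639, 0.227] pointing down, gripper open.
Joint ranges: [-176.03, 176.03], [-82.01, 121.73], [-58.28, 71.71], [-173.87, 95.51], [-174.79, -0.11], [-173.66, 173.66]. Speed limits (degrees/s): [136.94, 136.94, 172.46, 180, 180, 180].

INTERFACE

Orientations are given as [roll, pitch, yaw] about the fixed x, y, z axes, in that order (R = Rz(yaw) Ry(pitch) Rx(roll)).
In Python, from plant import ctrl gives the robot as it stands.
- The arm moves only by the tool apply_moves, never from a script. Its argument "deltas" is a list of rows, each an object with "fingers": the finger opening in mm, from 0 to 87.6; "delta_pos": the shift along the tool's x, y, z in mm, a list of three; "angular": the turn, a rotation vector about the tool's x, y, z in degrees, a list of three. A call has 1 to 10 rows; each row is the pose to reach, as a shift and turn from the pose commanded when the call began, along the tool's axes at that moment; what a row does not reach only later rows make up. A row lasts 1/10 s, in which the tool goes at most 50 mm and 8.59 degrees, less where a joint would pass 70% of its speed; a pose out of reach is approached as far as the arm can. A call with a gripper value outside its range is refused whole. The fingers move at their own pace and stop on an object; the grip force is fixed at half the most. Time passes only in rows, so rows that repeat a pose let the fingers close. It gives the time, the measured TCP pose, the force, the opening and the grip force at its end, in the units of the state.
- ctrl.get_obs(): the state, without advancing time (a new reading comes with each control period).
- ctrl.snapshot(name): name is "scene" or "top"; returns the picture (400x640x3 uint8, red, green, blue); there is no depth.
- ctrl.camera_params(name): a dict with "fx", "fy", "cx", "cy" (pixels), "cam_to_world" (4x4, takes a point from camera to world coordinates). Camera axes: x right, y up, looking along -z (the intrinsics and any distortion apply to the point x, -y, -z); pixel columns grow to the right and rows downward; lengths in m; the calibration is good to about 2 mm. A picture is of the moment at which its call begins. camera_params takes no time and is no camera call.
- ctrl.close_job(): hands the job in; it is judged then, once.
The state is a dict: "clock": time; "joint_pos": joint angles; "qvel": joint speeds; "tau": joint torques, N m; "tool_pos": TCP position; "orientation": TCP orientation; "force": force on the tool from outside, world axes, zero at the start; "moment": the same for the moment, N m; "opening": finger opening in m; "gripper_force": force on a finger pad.
Only numpy, scipy, OpenCV 4.12 (cv2) and the standard library are available. Lean on these libraries where they do the work, as an engineer would, in place of code of your own. Each camera call takes 0.05 s, during which the arm holds its last target. There are 200 camera calls.

TASK

Take the crossed stack of four wooden blanks apart from the top down, and lay each blank flat inside the corner stops of the cradle cut to its size, ready for sanding, finishing one before you take the next. Set them down, do not drop them, and leave the moisture meter and the tape measure where they stand.

Things in the scene. Friction and masses are not known exactly. Their poses are not given: they have to be found in the camera images.
- long_blank_centre (a point): Centre (half-way up) of the long wooden blank, a loose flat rectangular block 160 long x 45 wide x 20 mm high: dark brown, longest, at the bottom of the stack. Its y axis runs along the length, x across the width, z up. Either way round is the same.
- thick_blank_centre (a point): Centre (half-way up) of the thick wooden blank, a loose flat rectangular block 110 long x 50 wide x 35 mm high: pale, thickest, lies crosswise on the long blank. Its y axis runs along the length, x across the width, z up. Either way round is the same.
- broad_blank_centre (a point): Centre (half-way up) of the broad wooden blank, a loose flat rectangular block 90 long x 60 wide x 18 mm high: light brown, widest and shortest, lies crosswise on the thick blank. Its y axis runs along the length, x across the width, z up. Either way round is the same.
- thin_blank_centre (a point): Centre (half-way up) of the thin wooden blank, a loose flat rectangular block 130 long x 38 wide x 12 mm high: light brown, thinnest, lies askew on the broad blank (about 45 degrees to it), at the top of the stack. Its y axis runs along the length, x across the width, z up. Either way round is the same.
- long_cradle_seat (a point): Seat of the long blank's cradle: fixed plywood board 196 x 81 x 9 mm with four dark L-shaped corner stops, 8 mm high and 8 mm thick, round a pocket 176 x 61 mm (8 mm play on every side). The point is the pocket's centre on the board's upper face, 9 mm above the bench; y along the pocket, x across, z up. Stop arms reach 18 mm from the corners; mid-sides are open to fingers.
- thick_cradle_seat (a point): Seat of the thick blank's cradle: fixed plywood board 146 x 86 x 9 mm with four dark L-shaped corner stops, 8 mm high and 8 mm thick, round a pocket 126 x 66 mm (8 mm play on every side). The point is the pocket's centre on the board's upper face, 9 mm above the bench; y along the pocket, x across, z up. Stop arms reach 18 mm from the corners; mid-sides are open to fingers.
- broad_cradle_seat (a point): Seat of the broad blank's cradle: fixed plywood board 126 x 96 x 9 mm with four dark L-shaped corner stops, 8 mm high and 8 mm thick, round a pocket 106 x 76 mm (8 mm play on every side). The point is the pocket's centre on the board's upper face, 9 mm above the bench; y along the pocket, x across, z up. Stop arms reach 18 mm from the corners; mid-sides are open to fingers.
- thin_cradle_seat (a point): Seat of the thin blank's cradle: fixed plywood board 166 x 74 x 9 mm with four dark L-shaped corner stops, 8 mm high and 8 mm thick, round a pocket 146 x 54 mm (8 mm play on every side). The point is the pocket's centre on the board's upper face, 9 mm above the bench; y along the pocket, x across, z up. Stop arms reach 18 mm from the corners; mid-sides are open to fingers.
- moisture_meter_centre (a point): Bystander: centre (half-way up) of the black hand-held meter, 125 x 62 x 22 mm, lying loose on the bench, its x axis along its length.
- tape_measure_centre (a point): Bystander: centre of the white and black tape measure, 36 x 76 x 70 mm, standing loose on the bench (half-way up).

How it is judged (in metres and radians):
On the way, in this order (a step that is already met when the one before it is completed fails the run):
1. the thin blank lies released in its cradle (horizontal distance between thin_blank_centre and thin_cradle_seat below 0.014 m and angle between the y axis of thin_blank_centre and the y axis of thin_cradle_seat, either way round below 0.22 rad and angle between thin_blank_centre's own z axis and vertical below 0.06 rad and z of thin_blank_centre in the frame of thin_cradle_seat between 0.003 and 0.009 m and contact force between the fingers and thin_blank below 0.05 N and linear speed of thin_blank below 0.02 m/s), for 0.2 s.
2. the broad blank lies released in its cradle (horizontal distance between broad_blank_centre and broad_cradle_seat below 0.014 m and angle between the y axis of broad_blank_centre and the y axis of broad_cradle_seat, either way round below 0.22 rad and angle between broad_blank_centre's own z axis and vertical below 0.06 rad and z of broad_blank_centre in the frame of broad_cradle_seat between 0.006 and 0.012 m and contact force between the fingers and broad_blank below 0.05 N and linear speed of broad_blank below 0.02 m/s), for 0.2 s.
3. the thick blank lies released in its cradle (horizontal distance between thick_blank_centre and thick_cradle_seat below 0.014 m and angle between the y axis of thick_blank_centre and the y axis of thick_cradle_seat, either way round below 0.22 rad and angle between thick_blank_centre's own z axis and vertical below 0.06 rad and z of thick_blank_centre in the frame of thick_cradle_seat between 0.0145 and 0.0205 m and contact force between the fingers and thick_blank below 0.05 N and linear speed of thick_blank below 0.02 m/s), for 0.2 s.
4. the long blank lies released in its cradle (horizontal distance between long_blank_centre and long_cradle_seat below 0.014 m and angle between the y axis of long_blank_centre and the y axis of long_cradle_seat, either way round below 0.22 rad and angle between long_blank_centre's own z axis and vertical below 0.06 rad and z of long_blank_centre in the frame of long_cradle_seat between 0.007 and 0.013 m and contact force between the fingers and long_blank below 0.05 N and linear speed of long_blank below 0.02 m/s), for 0.2 s.
At the end, for the whole second after the job is handed in: Each of the four blanks lies flat on the board of its own cradle, between the corner stops (centre within 14 mm of the seat's centre, length along the pocket within 0.22 rad, either way round, tilt under 0.06 rad, height within 3 mm of seated), released and at rest (all of step 1 and all of step 2 and all of step 3 and all of step 4); the robot touches nothing.
It fails at once if a blank falls (moves faster than 0.5 m/s with no finger on it) ((linear speed of long_blank above 0.5 m/s and contact force between the fingers and long_blank below 0.01 N) or (linear speed of thick_blank above 0.5 m/s and contact force between the fingers and thick_blank below 0.01 N) or (linear speed of broad_blank above 0.5 m/s and contact force between the fingers and broad_blank below 0.01 N) or (linear speed of thin_blank above 0.5 m/s and contact force between the fingers and thin_blank below 0.01 N)).
It fails at once if the moisture meter is shifted by more than 20 mm (distance of moisture_meter_centre from where it was at the start of the episode above 0.02 m).
It fails at once if the tape measure is shifted by more than 20 mm (distance of tape_measure_centre from where it was at the start of the episode above 0.02 m).
It also fails if it takes over 128 s, if anything falls off the work surface, if the arm or the gripper's body presses on something with over 40 N, if the wrist force passes 120 N, or if a joint passes its speed limit or range.

## Working session

There is one attempt and no reset: what is moved stays moved. The work goes in short steps, Python scripts to look and compute and a tool call to move; the robot and the scene stay as the last step left them, time stands still between calls to the robot, and variables do not carry over. Pictures are saved under pics/ and viewed, at most 14 in all, crops included, and the job is handed in when it is done.

Besides the shell and the picture viewer there is one more tool, called after "Request:" as name(argument=value, ...), one argument or row to a line, values as JSON. apply_moves: Moves the arm, as the interface text tells. Its arguments: {"type":"object","properties":{"deltas":{"type":"array"}},"required":["deltas"]}

```bash
mkdir -p pics; cat > h.py <<'E'
import numpy as np, cv2
from plant import ctrl
def snap(n,f):
    im=ctrl.snapshot(n); cv2.imwrite('pics/'+f,im[:,:,::-1]); return im
def ray(n,u,v,z):
    p=ctrl.camera_params(n); T=np.array(p['cam_to_world'])
    d=T[:3,:3]@np.array([(u-p['cx'])/p['fx'],-(v-p['cy'])/p['fy'],-1]); o=T[:3,3]
    return o+d*(z-o[2])/d[2]
E
python3 - <<'E'
from h import *
for n in('scene','top'):
    snap(n,n+'0.png'); print({k:np.round(v,3).tolist() if k=='cam_to_world' else v for k,v in ctrl.camera_params(n).items()})
print(ctrl.get_obs())
E
```

```text
{'fx': 505.42528619068236, 'fy': 505.42528619068236, 'cx': 306.676035957248, 'cy': 200.86295702552962, 'cam_to_world': [[0.938, -0.272, 0.217, 0.829], [0.348, 0.712, -0.61, -0.872], [0.011, 0.647, 0.763, 1.19], [0.0, 0.0, 0.0, 1.0]]}
{'fx': 393.30669977017385, 'fy': 393.30669977017385, 'cx': 321.51936550537033, 'cy': 203.03107945888252, 'cam_to_world': [[-0.002, 0.996, -0.085, 0.424], [-1.0, -0.001, 0.002, 0.004], [0.002, 0.085, 0.996, 1.237], [0.0, 0.0, 0.0, 1.0]]}
{'clock': 0.1, 'joint_pos': array([ 8.77254657e+01,  2.05863802e+01,  6.38622722e-01, -1.49233472e-02,
       -7.01330564e+01, -1.65071000e+01]), 'qvel': array([-0.03826587, -0.02225876,  0.16585177,  0.04808614,  0.08261838,
        0.07194848]), 'tau': array([-6.42896557e-04, -5.84163487e+01,  2.93753636e+01,  7.01544687e+00,
        1.01653661e-02, -5.69351960e-05]), 'tool_pos': array([0.21722514, 0.63865172, 0.22573289]), 'orientation': array([ 1.79918530e+02, -9.51230875e-03, -1.87867090e+01]), 'force': array([0.48047691, 0.8506387 , 0.29770689]), 'moment': array([ 0.0209527 , -0.05246876, -0.05365005]), 'gripper_force': 0.0, 'opening': 0.08760979042725264}
```

View pics/top0.png

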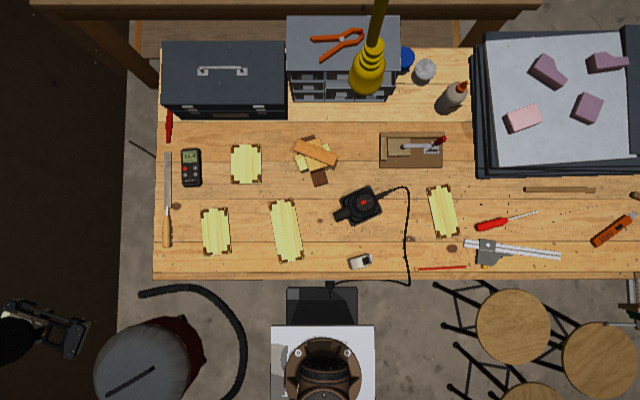

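View pics/scene0.png

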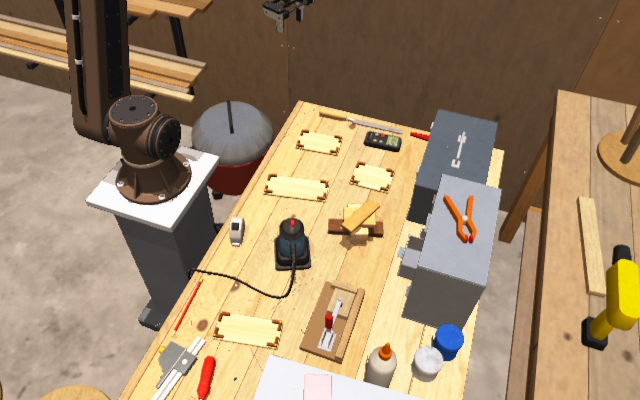

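The top view shows the cradles at about (246,163) broad, (216,231) thick, (286,230) long and (443,211) thin. The stack is at (316,158), the meter at (191,167) and the tape at (361,261). The scene view agrees. Next I'll look closer at the stack and segment the cradle boards.

```bash
python3 - <<'E'
from h import *
t=cv2.imread('pics/top0.png'); s=cv2.imread('pics/scene0.png')
a=cv2.resize(t[125:195,280,None].repeat(1,1) if 0 else t[125:195,280:355],None,fx=5,fy=5,interpolation=cv2.INTER_CUBIC)
b=cv2.resize(s[185:255,315:395],None,fx=5,fy=5,interpolation=cv2.INTER_CUBIC)
cv2.imwrite('pics/c0.png',np.hstack([a,b]))
hsv=cv2.cvtColor(t,cv2.COLOR_BGR2HSV)
for u,v in((246,163),(216,231),(286,230),(443,211),(316,152),(309,165),(320,178),(303,147),(240,200)): print(u,v,hsv[v,u])
# cradles by colour of board; pale yellow
m=cv2.inRange(hsv,(24,60,190),(34,160,255))
n,l,st,c=cv2.connectedComponentsWithStats(m)
for i in range(1,n):
    if st[i,4]>200:
        pts=np.argwhere(l==i)[:,::-1].astype(np.float32)
        W=np.array([ray('top',u,v,.009)[:2] for u,v in pts],np.float32)
        r=cv2.minAreaRect(W*1000); print(c[i].round(1),st[i,4],np.round(r[0]),np.round(r[1]),round(r[2],1),'mean',(W.mean(0)*1000).round(1))
E
```

```text
246 163 [ 28 101 200]
216 231 [ 25 110 199]
286 230 [ 30  96 200]
443 211 [ 24 114 199]
316 152 [ 16 171 200]
309 165 [ 22 134 202]
320 178 [ 12 168  97]
303 147 [ 15 173 195]
240 200 [ 17 126 200]
[245.2 163.4] 934 [655. 241.] [119.  92.] 0.7 mean [654.9 241.9]
[443.1 210.7] 940 [ 503. -379.] [161.  72.] 10.7 mean [ 504.2 -379.4]Traceback (most recent call last):
  File "<stdin>", line 14, in <module>
  File "h.py", line 6, in ray
    p=ctrl.camera_params(n); T=np.array(p['cam_to_world'])
ValueError: time passes only in moves, steps and waits
```

View pics/c0.png

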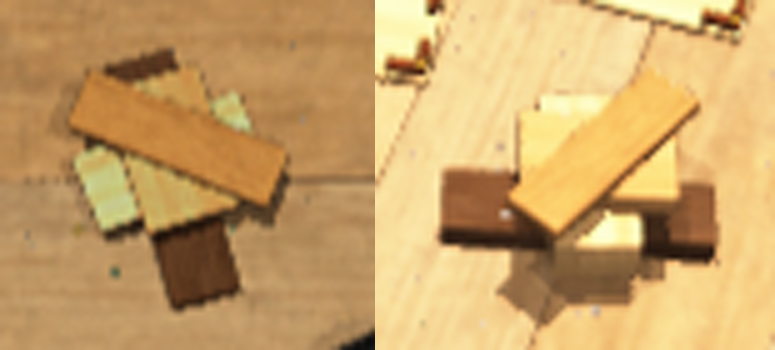

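The crop shows the thin blank's corners at about (298,139), (337.5,157), (333.5,166.5) and (293.5,149). The broad blank lies under it, then the pale thick blank, then the dark long blank. The repeated calls hit a limit, so I'll cache the camera parameters.

```bash
cat > h.py <<'E'
import numpy as np, cv2, functools
from plant import ctrl
P=functools.lru_cache(None)(lambda n: ctrl.camera_params(n))
def snap(n,f):
    im=ctrl.snapshot(n); cv2.imwrite('pics/'+f,im[:,:,::-1]); return im
def ray(n,u,v,z):
    p=P(n); T=np.array(p['cam_to_world'])
    d=T[:3,:3]@np.array([(u-p['cx'])/p['fx'],-(v-p['cy'])/p['fy'],-1]); o=T[:3,3]
    return o+d*(z-o[2])/d[2]
def rect(name,pix,z,lab=''):
    W=np.array([ray(name,u,v,z)[:2]*1000 for u,v in pix],np.float32)
    r=cv2.minAreaRect(W); b=cv2.boxPoints(r); e=[b[1]-b[0],b[2]-b[1]]
    e=max(e,key=np.linalg.norm); a=np.degrees(np.arctan2(e[1],e[0]))%180
    print(lab,'centre',np.round(r[0],1),'size',np.round(sorted(r[1]),1),'length dir deg',round(a,1),'mean',W.mean(0).round(1)); return r[0],a
E
python3 - <<'E'
from h import *
t=cv2.imread('pics/top0.png'); s=cv2.imread('pics/scene0.png')
for n,im,seeds in(('top',t,((246,163),(216,231),(286,230),(443,211))),('scene',s,((318,142),(372,177),(297,187),(248,330)))):
    hsv=cv2.cvtColor(im,cv2.COLOR_BGR2HSV)
    m=cv2.inRange(hsv,(22,40,180),(36,125,255)) if n=='top' else cv2.inRange(hsv,(20,20,235),(36,110,255))
    m=cv2.morphologyEx(m,cv2.MORPH_OPEN,np.ones((3,3)))
    N,l,st,c=cv2.connectedComponentsWithStats(m)
    for u,v in seeds:
        i=l[v,u]; print(n,(u,v),hsv[v,u],st[i]); 
        if i and st[i,4]<4000: rect(n,np.argwhere(l==i)[:,::-1],.009,'cradle')
c=[(92,70),(288,160),(268,207),(68,120)]
rect('top',[(280+x/5-.4,125+y/5-.4) for x,y in c],.085,'thin')
c=[(655,68),(700,105),(558,235),(510,197)]
rect('scene',[(315+(x-375)/5-.4,185+y/5-.4) for x,y in c],.085,'thin')
rect('top',[(280+x/5-.4,125+y/5-.4) for x,y in ((105,70),(170,48),(240,290),(175,308))],.02,'long')
rect('scene',[(315+(x-375)/5-.4,185+y/5-.4) for x,y in ((443,170),(440,236),(716,185),(714,252))],.02,'long')
E
```

```text
top (246, 163) [ 28 101 200] [231 144  30  39 954]
cradle centre [656.3 241.2] size [ 91.8 122. ] length dir deg 0.7 mean [655.2 241.6]
top (216, 231) [ 25 110 199] [ 201  208   29   47 1038]
cradle centre [442.2 332.7] size [ 83.7 145.6] length dir deg 5.8 mean [441.6 332.9]
top (286, 230) [ 30  96 200] [ 270  200   32   61 1372]
cradle centre [444.5 112.7] size [ 78.9 191.7] length dir deg 11.1 mean [444.2 112.8]
top (443, 211) [ 24 114 199] [429 186  29  51 984]
cradle centre [ 503.6 -378.9] size [ 72.  161.5] length dir deg 10.8 mean [ 502.8 -379.5]
scene (318, 142) [ 28  74 253] [  215   103   177   260 16839]
scene (372, 177) [ 28  68 253] [  215   103   177   260 16839]
scene (297, 187) [ 28  67 253] [  215   103   177   260 16839]
scene (248, 330) [ 27  81 253] [  215   103   177   260 16839]
thin centre [673.9  19.1] size [ 33.4 129.9] length dir deg 66.1 mean [673.3  19.3]
thin centre [675.5  18.9] size [ 36.  131.3] length dir deg 67.5 mean [675.3  18.4]
long centre [662.8  24.7] size [ 43.2 160. ] length dir deg 15.8 mean [662.4  24.3]
long centre [663.8  21.4] size [ 49.2 160.6] length dir deg 16.7 mean [663.1  21.1]
```

```bash
python3 - <<'E'
from h import *
p=P('scene');T=np.array(p['cam_to_world'])
for z in(.1,.3,.5,.7,.9,1.1):
    X=ray('top',368,80,z); c=T[:3,:3].T@(X-T[:3,3]); print(z,X.round(2),'scene px',(p['cx']-p['fx']*c[0]/c[2]).round(),(p['cy']+p['fy']*c[1]/c[2]).round())
    print('  cord',ray('top',380,5,z).round(2))
s=cv2.imread('pics/scene0.png'); cv2.imwrite('pics/c1.png',cv2.resize(s[60:400,230:640],None,fx=1.9,fy=1.75,interpolation=cv2.INTER_CUBIC))
E
```

```text
0.1 [ 0.89 -0.14  0.1 ] scene px 426.0 280.0
  cord [ 1.12 -0.18  0.1 ]
0.3 [ 0.81 -0.11  0.3 ] scene px 409.0 214.0
  cord [ 1.   -0.15  0.3 ]
0.5 [ 0.73 -0.09  0.5 ] scene px 389.0 132.0
  cord [ 0.88 -0.11  0.5 ]
0.7 [ 0.64 -0.06  0.7 ] scene px 363.0 28.0
  cord [ 0.75 -0.08  0.7 ]
0.9 [ 0.56 -0.04  0.9 ] scene px 330.0 -107.0
  cord [ 0.63 -0.05  0.9 ]
1.1 [ 0.48 -0.01  1.1 ] scene px 284.0 -290.0
  cord [ 0.51 -0.02  1.1 ]
```

View pics/c1.png

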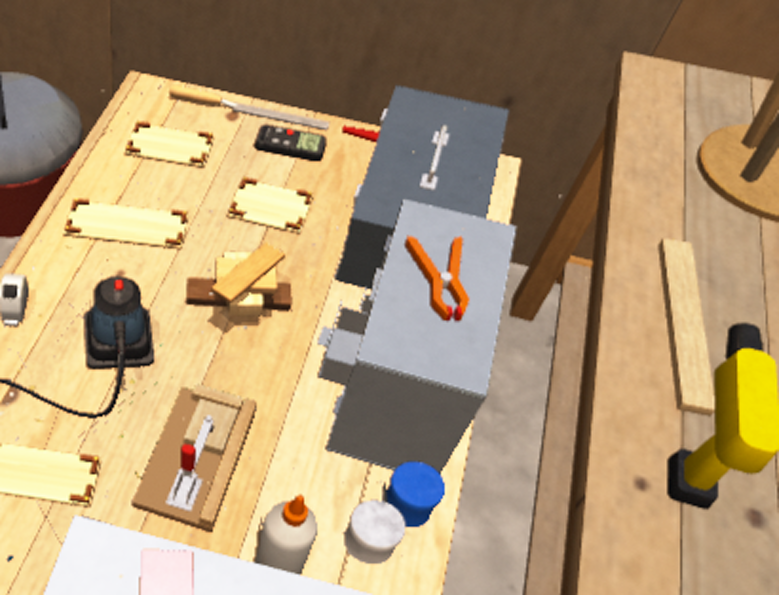

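The crop shows the yellow thing nowhere on the bench. Only a yellow drill stands out, on a side bench. The yellow thing in the top view at (368,70) must hang above z≈0.75, so I'll look at it closely.

```bash
python3 - <<'E'
from h import *
t=cv2.imread('pics/top0.png')
cv2.imwrite('pics/c2.png',np.hstack([cv2.resize(t[0:110,330:420],None,fx=5,fy=5,interpolation=cv2.INTER_CUBIC),cv2.resize(t[290:400,270:340],None,fx=5,fy=5)]))
E
```

```text
(no output)
```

View pics/c2.png

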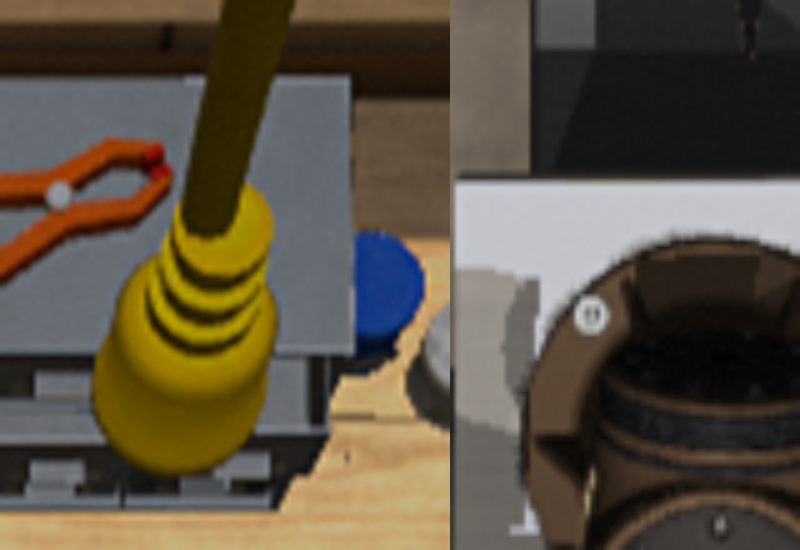

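The pendant connector with its cord hangs at z≥0.75, near x≈0.6 and y≈-0.06. I'll keep the TCP low near it and sweep at a small radius.

```bash
cat >> h.py <<'E'
from scipy.spatial.transform import Rotation as Ro
def plan(*tg):
    "targets (x,y,z mm, yaw) -> deltas in current tool axes"
    o=ctrl.get_obs(); R=Ro.from_euler('xyz',o['orientation'],degrees=True); p=o['tool_pos']*1000
    print('t',round(o['clock'],2),'at',p.round(1),'rpy',np.round(o['orientation'],1),'q',np.round(o['joint_pos'],0),'open',round(o['opening']*1000,1),'grip',round(o['gripper_force'],1))
    for x,y,z,w in tg:
        print((x,y,z,w),'->',R.inv().apply(np.array([x,y,z])-p).round(1),(R.inv()*Ro.from_euler('xyz',[180,0,w],degrees=True)).as_rotvec(degrees=True).round(1))
E
python3 - <<'E'
from h import *
a=P('top');b=P('scene');A=np.array(a['cam_to_world'])[:3,3];B=np.array(b['cam_to_world'])[:3,3]
da=ray('top',364,203,0)-A; db=ray('scene',292,223,0)-B
s=np.linalg.lstsq(np.c_[da,-db],B-A,rcond=None)[0]; print('sander top',A+da*s[0],B+db*s[1])
plan((675,19,150,-113),(675,19,120,-113))
E
```

```text
sander top [ 0.51770099 -0.11778124  0.13775521] [ 0.52070411 -0.11641049  0.13785913]
t 0.1 at [217.2 638.7 225.7] rpy [179.9  -0.  -18.8] q [ 88.  21.   1.  -0. -70. -17.] open 87.6 grip 0.0
(675, 19, 150, -113) -> [632.9 439.1  76.5] [ 0.1 -0.1 94.2]
(675, 19, 120, -113) -> [632.9 439.1 106.5] [ 0.1 -0.1 94.2]
```

Request:
apply_moves(
  deltas=[
    {"fingers": 70, "delta_pos": [40, 28, 5], "angular": [0, 0, 6]},
    {"fingers": 70, "delta_pos": [80, 55, 10], "angular": [0, 0, 12]},
    {"fingers": 70, "delta_pos": [120, 83, 14], "angular": [0, 0, 18]},
    {"fingers": 70, "delta_pos": [160, 111, 19], "angular": [0, 0, 24]},
    {"fingers": 70, "delta_pos": [200, 139, 24], "angular": [0, 0, 30]},
    {"fingers": 70, "delta_pos": [240, 166, 29], "angular": [0, 0, 36]},
    {"fingers": 70, "delta_pos": [280, 194, 34], "angular": [0, 0, 42]},
    {"fingers": 70, "delta_pos": [320, 222, 39], "angular": [0, 0, 48]},
    {"fingers": 70, "delta_pos": [360, 250, 43], "angular": [0, 0, 54]},
    {"fingers": 70, "delta_pos": [400, 278, 48], "angular": [0, 0, 60]},
  ],
)

```text
clock: 1.1
tool_pos: [0.5072, 0.2453, 0.1784]
orientation: [180.0, 0.0, -79.0]
force: [1.9, 1.2, 0.0]
opening: 0.07
gripper_force: 0.0
```

```bash
python3 -c "
from h import *
plan((675,19,150,-113))"
```

```text
t 1.1 at [507.2 245.3 178.4] rpy [180.   0. -79.] q [ 46.  12. -18.  -0. -60. -35.] open 70.0 grip 0.0
(675, 19, 150, -113) -> [ 254.1 -121.6   28.4] [ 0.  0. 34.]
```

Request:
apply_moves(
  deltas=[
    {"fingers": 60, "delta_pos": [36, -17, 4], "angular": [0, 0, 5]},
    {"fingers": 60, "delta_pos": [72, -34, 8], "angular": [0, 0, 10]},
    {"fingers": 60, "delta_pos": [108, -52, 12], "angular": [0, 0, 15]},
    {"fingers": 60, "delta_pos": [145, -70, 16], "angular": [0, 0, 20]},
    {"fingers": 60, "delta_pos": [182, -87, 20], "angular": [0, 0, 25]},
    {"fingers": 60, "delta_pos": [218, -104, 24], "angular": [0, 0, 30]},
    {"fingers": 60, "delta_pos": [254, -122, 28], "angular": [0, 0, 34]},
    {"fingers": 60, "delta_pos": [254, -122, 28], "angular": [0, 0, 34]},
    {"fingers": 60, "delta_pos": [254, -122, 28], "angular": [0, 0, 34]},
  ],
)

```text
clock: 2.0
tool_pos: [0.6754, 0.0205, 0.1493]
orientation: [179.9, -0.1, -112.9]
force: [-0.2, 0.2, 0.8]
opening: 0.0598
gripper_force: 0.0
```

```bash
python3 -c "
from h import *
s=snap('scene','s1.png')
t=snap('top','t1.png')
cv2.imwrite('pics/c3.png',np.hstack([cv2.resize(s[100:280,280:440],None,fx=2.5,fy=2.5,interpolation=cv2.INTER_CUBIC),cv2.resize(t[40:220,230:390],None,fx=2.5,fy=2.5,interpolation=cv2.INTER_CUBIC)])[:,:,::-1])
plan((675,19,76,-113))"
```

```text
t 2.1 at [675.1  21.9 150.3] rpy [ 180.    -0.  -112.7] q [ 18.  24.  -5.  -0. -61. -41.] open 60.1 grip 0.0
(675, 19, 76, -113) -> [ 2.7 -1.1 74.3] [ 0.  -0.   0.3]
```

View pics/c3.png

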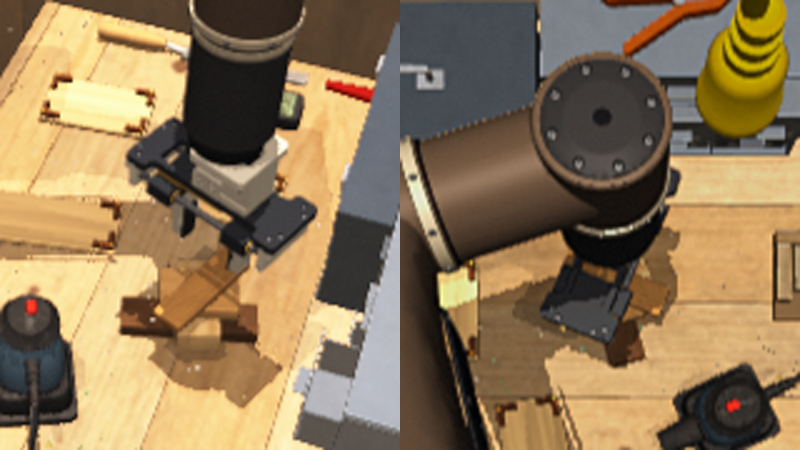

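The scene view shows the gripper square across the thin blank, and the top view shows the wrist clear of the yellow pendant at the upper right. I'll descend and grasp.

Request:
apply_moves(
  deltas=[
    {"fingers": 60, "delta_pos": [2, -1, 25], "angular": [0, 0, 0]},
    {"fingers": 60, "delta_pos": [2, -1, 45], "angular": [0, 0, 0]},
    {"fingers": 60, "delta_pos": [2, -1, 60], "angular": [0, 0, 0]},
    {"fingers": 60, "delta_pos": [2, -1, 70], "angular": [0, 0, 0]},
    {"fingers": 60, "delta_pos": [2, -1, 73], "angular": [0, 0, 0]},
    {"fingers": 60, "delta_pos": [2, -1, 73], "angular": [0, 0, 0]},
    {"fingers": 25, "delta_pos": [2, -1, 73], "angular": [0, 0, 0]},
    {"fingers": 25, "delta_pos": [2, -1, 73], "angular": [0, 0, 0]},
    {"fingers": 25, "delta_pos": [2, -1, 73], "angular": [0, 0, 0]},
    {"fingers": 25, "delta_pos": [2, -1, 73], "angular": [0, 0, 0]},
  ],
)

```text
clock: 3.1
tool_pos: [0.676, 0.0194, 0.0782]
orientation: [-180.0, 0.0, -112.8]
force: [-0.2, 0.8, 2.6]
opening: 0.0373
gripper_force: 30.0
```

```bash
python3 -c "
from h import *
plan((675,19,76,-113))"
```

```text
t 3.1 at [676.   19.4  78.2] rpy [-180.     0.  -112.8] q [ 18.  27.  -9.   0. -53. -41.] open 37.3 grip 30.0
(675, 19, 76, -113) -> [0.8 0.7 2.2] [-0.   0.   0.2]
```

```bash
python3 -c "
from h import *
plan((676,19,130,-113),(460,20,195,-113),(480,-180,195,-140),(503.5,-379,180,-169.2))"
```

```text
t 3.1 at [676.   19.4  78.2] rpy [-180.     0.  -112.8] q [ 18.  27.  -9.   0. -53. -41.] open 37.3 grip 30.0
(676, 19, 130, -113) -> [  0.4  -0.2 -51.8] [-0.   0.   0.2]
(460, 20, 195, -113) -> [  83.   199.3 -117. ] [-0.   0.   0.2]
(480, -180, 195, -140) -> [ 259.7  103.4 -117. ] [-0.   0.  27.2]
(503.5, -379, 180, -169.2) -> [ 434.1    4.7 -102. ] [-0.   0.  56.4]
```

Request:
apply_moves(
  deltas=[
    {"fingers": 25, "delta_pos": [0, 0, -10], "angular": [0, 0, 0]},
    {"fingers": 25, "delta_pos": [0, 0, -25], "angular": [0, 0, 0]},
    {"fingers": 25, "delta_pos": [0, 0, -50], "angular": [0, 0, 0]},
    {"fingers": 25, "delta_pos": [8, 20, -75], "angular": [0, 0, 0]},
    {"fingers": 25, "delta_pos": [18, 45, -95], "angular": [0, 0, 0]},
    {"fingers": 25, "delta_pos": [31, 75, -115], "angular": [0, 0, 0]},
    {"fingers": 25, "delta_pos": [44, 105, -117], "angular": [0, 0, 0]},
    {"fingers": 25, "delta_pos": [57, 137, -117], "angular": [0, 0, 0]},
    {"fingers": 25, "delta_pos": [70, 168, -117], "angular": [0, 0, 0]},
    {"fingers": 25, "delta_pos": [83, 199, -117], "angular": [0, 0, 0]},
  ],
)

```text
clock: 4.1
tool_pos: [0.4592, 0.0198, 0.1959]
orientation: [-179.9, 0.1, -112.8]
force: [0.3, 0.1, -0.1]
opening: 0.0376
gripper_force: 30.0
```

```bash
python3 -c "
from h import *
plan((460,20,195,-113),(480,-180,195,-140),(503.5,-379,180,-169.2))"
```

```text
t 4.1 at [459.2  19.8 195.9] rpy [-1.799e+02  1.000e-01 -1.128e+02] q [ 27.   1. -28.   0. -61. -50.] open 37.6 grip 30.0
(460, 20, 195, -113) -> [-0.5 -0.7  0.9] [-0.1  0.1  0.2]
(480, -180, 195, -140) -> [176.1 -96.6   0.8] [-0.1  0.1 27.2]
(503.5, -379, 180, -169.2) -> [ 350.5 -195.3   15.7] [-0.   0.1 56.4]
```

Request:
apply_moves(
  deltas=[
    {"fingers": 25, "delta_pos": [20, -11, 0], "angular": [0, 0, 3]},
    {"fingers": 25, "delta_pos": [55, -31, 0], "angular": [0, 0, 8]},
    {"fingers": 25, "delta_pos": [95, -53, 0], "angular": [0, 0, 14]},
    {"fingers": 25, "delta_pos": [135, -75, 0], "angular": [0, 0, 21]},
    {"fingers": 25, "delta_pos": [176, -97, 0], "angular": [0, 0, 28]},
    {"fingers": 25, "delta_pos": [216, -120, 0], "angular": [0, 0, 35]},
    {"fingers": 25, "delta_pos": [256, -142, 0], "angular": [0, 0, 42]},
    {"fingers": 25, "delta_pos": [296, -165, 5], "angular": [0, 0, 49]},
    {"fingers": 25, "delta_pos": [330, -184, 10], "angular": [0, 0, 54]},
    {"fingers": 25, "delta_pos": [350, -195, 15], "angular": [0, 0, 56]},
  ],
)

```text
clock: 5.1
tool_pos: [0.5045, -0.3814, 0.1806]
orientation: [-179.9, 0.0, -169.1]
force: [0.3, -0.3, -1.0]
opening: 0.0376
gripper_force: 30.0
```

```bash
python3 -c "
from h import *
plan((503.5,-379,60,-169.2),(503.5,-379,16,-169.2))"
```

```text
t 5.1 at [ 504.5 -381.4  180.6] rpy [-179.9    0.  -169.1] q [-19.  18.  -9.   0. -63. -60.] open 37.6 grip 30.0
(503.5, -379, 60, -169.2) -> [  0.6   2.6 120.6] [-0.1  0.   0.1]
(503.5, -379, 16, -169.2) -> [  0.7   2.7 164.6] [-0.1  0.   0.1]
```

Request:
apply_moves(
  deltas=[
    {"fingers": 25, "delta_pos": [0, 1, 25], "angular": [0, 0, 0]},
    {"fingers": 25, "delta_pos": [1, 2, 60], "angular": [0, 0, 0]},
    {"fingers": 25, "delta_pos": [1, 2, 95], "angular": [0, 0, 0]},
    {"fingers": 25, "delta_pos": [1, 2, 120], "angular": [0, 0, 0]},
    {"fingers": 25, "delta_pos": [1, 2, 135], "angular": [0, 0, 0]},
    {"fingers": 25, "delta_pos": [1, 2, 142], "angular": [0, 0, 0]},
    {"fingers": 25, "delta_pos": [1, 2, 142], "angular": [0, 0, 0]},
  ],
)

```text
clock: 5.8
tool_pos: [0.5031, -0.3766, 0.0377]
orientation: [180.0, -0.0, -168.8]
force: [-0.1, -0.0, -0.3]
opening: 0.0374
gripper_force: 30.0
```

```bash
python3 -c "
from h import *
s=snap('scene','s2.png')
t=snap('top','t2.png')
cv2.imwrite('pics/c4.png',np.hstack([cv2.resize(s[270:390,190:310],None,fx=3.3,fy=3.3,interpolation=cv2.INTER_CUBIC),cv2.resize(t[150:270,380:500],None,fx=3.3,fy=3.3,interpolation=cv2.INTER_CUBIC)])[:,:,::-1])
plan((503.5,-379,16,-169.2))"
```

```text
t 5.9 at [ 503.9 -376.9   39. ] rpy [-1.799e+02  1.000e-01 -1.688e+02] q [-19.  26. -18.   0. -46. -60.] open 37.7 grip 30.0
(503.5, -379, 16, -169.2) -> [ 0.8 -2.  23. ] [-0.1  0.1  0.4]
```

View pics/c4.png

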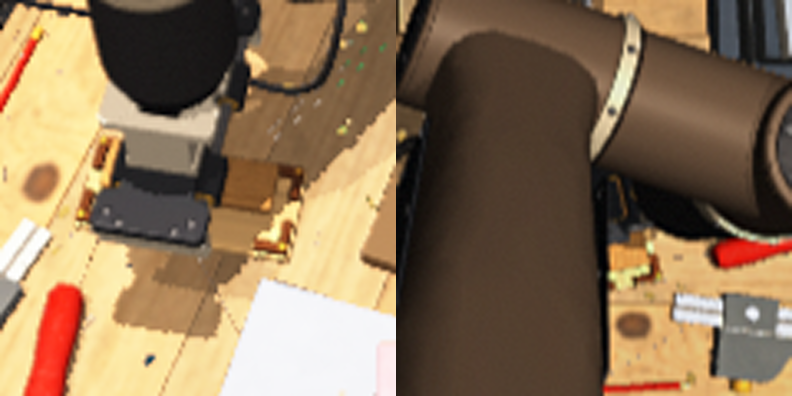

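The scene crop shows the blank over the pocket, with its far end at about pixels (272,333)-(274,319). I'll check that end numerically.

```bash
python3 -c "
from h import *
d=np.array([np.cos(np.radians(11)),np.sin(np.radians(11))]);n=np.array([-d[1],d[0]])
for u,v in((272.4,333),(274.2,319.4)):
    X=ray('scene',u,v,.046)[:2]*1000-[503.9,-376.9]; print('along',X@d,'across',X@n)
"
```

```text
along 66.51115205312078 across -17.777005385476173
along 63.477836631656636 across 18.33397586144471
```

Request:
apply_moves(
  deltas=[
    {"fingers": 25, "delta_pos": [1, -2, 10], "angular": [0, 0, 0]},
    {"fingers": 25, "delta_pos": [1, -2, 18], "angular": [0, 0, 0]},
    {"fingers": 25, "delta_pos": [1, -2, 22], "angular": [0, 0, 0]},
    {"fingers": 25, "delta_pos": [1, -2, 23.5], "angular": [0, 0, 0]},
    {"fingers": 25, "delta_pos": [1, -2, 24.5], "angular": [0, 0, 0]},
    {"fingers": 25, "delta_pos": [1, -2, 24.5], "angular": [0, 0, 0]},
  ],
)

```text
clock: 6.5
tool_pos: [0.502, -0.3785, 0.014]
orientation: [180.0, -0.1, -168.8]
force: [-3.9, 3.3, 10.1]
opening: 0.0378
gripper_force: 30.0
```

Request:
apply_moves(
  deltas=[
    {"fingers": 55, "delta_pos": [0, 0, 0], "angular": [0, 0, 0]},
    {"fingers": 55, "delta_pos": [0, 0, 0], "angular": [0, 0, 0]},
    {"fingers": 55, "delta_pos": [0, 0, 0], "angular": [0, 0, 0]},
    {"fingers": 55, "delta_pos": [0, 0, -15], "angular": [0, 0, 0]},
    {"fingers": 55, "delta_pos": [0, 0, -50], "angular": [0, 0, 0]},
    {"fingers": 70, "delta_pos": [0, 0, -90], "angular": [0, 0, 0]},
    {"fingers": 80, "delta_pos": [0, 0, -135], "angular": [0, 0, 0]},
    {"fingers": 80, "delta_pos": [0, 0, -180], "angular": [0, 0, 0]},
    {"fingers": 80, "delta_pos": [0, 0, -180], "angular": [0, 0, 0]},
  ],
)

```text
clock: 7.4
tool_pos: [0.5056, -0.3806, 0.2005]
orientation: [-179.6, 0.5, -168.7]
force: [0.2, -0.2, -0.1]
opening: 0.0782
gripper_force: 0.0
```

```bash
python3 -c "
from h import *
plan((480,-180,195,-165),(460,20,195,-165),(560,120,160,-165))"
```

```text
t 7.4 at [ 505.6 -380.6  200.5] rpy [-179.6    0.5 -168.7] q [-19.  17.  -8.   0. -64. -60.] open 78.2 grip 0.0
(480, -180, 195, -165) -> [-14.1 201.8   4.1] [-0.5  0.5 -3.7]
(460, 20, 195, -165) -> [-33.6 401.8   2.7] [-0.5  0.5 -3.7]
(560, 120, 160, -165) -> [-150.9  480.6   38.1] [-0.5  0.5 -3.7]
```

Request:
apply_moves(
  deltas=[
    {"fingers": 80, "delta_pos": [-4, 40, 4], "angular": [0, 0, 0]},
    {"fingers": 80, "delta_pos": [-7, 88, 4], "angular": [0, 0, 0]},
    {"fingers": 80, "delta_pos": [-10, 136, 4], "angular": [0, 0, 0]},
    {"fingers": 80, "delta_pos": [-13, 184, 4], "angular": [0, 0, 0]},
    {"fingers": 80, "delta_pos": [-16, 232, 4], "angular": [0, 0, 0]},
    {"fingers": 80, "delta_pos": [-20, 280, 4], "angular": [0, 0, 0]},
    {"fingers": 80, "delta_pos": [-25, 328, 4], "angular": [0, 0, 0]},
    {"fingers": 80, "delta_pos": [-30, 376, 4], "angular": [0, 0, 0]},
    {"fingers": 80, "delta_pos": [-34, 402, 4], "angular": [0, 0, 0]},
    {"fingers": 80, "delta_pos": [-34, 402, 4], "angular": [0, 0, 0]},
  ],
)

```text
clock: 8.4
tool_pos: [0.4577, 0.0251, 0.1891]
orientation: [180.0, 0.1, -168.6]
force: [0.8, -0.1, -0.0]
opening: 0.08
gripper_force: 0.0
```

```bash
python3 -c "
from h import *
s=snap('scene','s3.png')
t=snap('top','t3.png')
cv2.imwrite('pics/c5.png',np.hstack([cv2.resize(s[185:255,315:395],None,fx=5,fy=5,interpolation=cv2.INTER_CUBIC),cv2.resize(t[125:195,280:355],None,fx=5,fy=5,interpolation=cv2.INTER_CUBIC)])[:,:,::-1])
plan((676,20,150,-164))"
```

```text
t 8.5 at [457.5  22.9 188.9] rpy [ 180.     0.  -168.7] q [  28.    1.  -29.   -0.  -60. -106.] open 80.1 grip 0.0
(676, 20, 150, -164) -> [-213.6  -45.8   38.9] [ 0.   0.  -4.7]
```

View pics/c5.png

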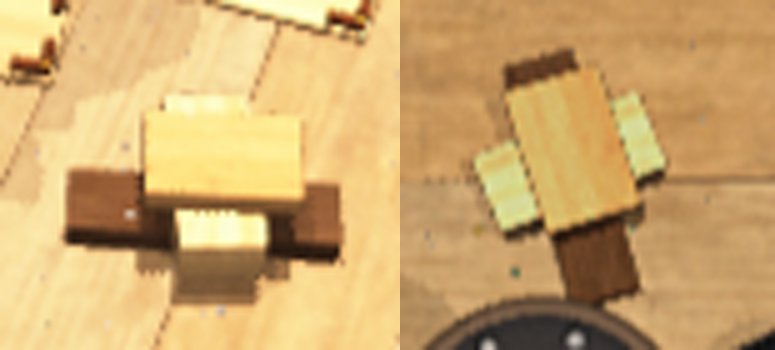

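The crop shows the broad blank's top corners in the top view at about (505,95), (598,68), (640,205) and (555,230). The thick blank's ends stick out left and right, and the dark long blank is visible below.

```bash
python3 -c "
from h import *
T=lambda c:[(280+(x-400)/5-.4,125+y/5-.4) for x,y in c]
S=lambda c:[(315+x/5-.4,185+y/5-.4) for x,y in c]
c,a=rect('top',T([(505,95),(598,68),(640,205),(553,230)]),.073,'broad')
rect('scene',S([(146,110),(304,116),(302,198),(143,204)]),.073,'broad')
rect('top',T([(475,157),(640,93),(667,165),(502,228)]),.055,'thick')
plan((675,20,150,-164),(675,20,59,-164))"
```

```text
broad centre [669.3  23.4] size [58.4 87.5] length dir deg 16.7 mean [669.7  22.4]
broad centre [671.6  19.9] size [68.2 92.9] length dir deg 18.1 mean [670.5  21.8]
thick centre [666.7  24.4] size [ 47.5 108.4] length dir deg 111.1 mean [666.5  24.5]
t 8.5 at [457.5  22.9 188.9] rpy [ 180.     0.  -168.7] q [  28.    1.  -29.   -0.  -60. -106.] open 80.1 grip 0.0
(675, 20, 150, -164) -> [-212.7  -45.6   38.9] [ 0.   0.  -4.7]
(675, 20, 59, -164) -> [-212.7  -45.6  129.9] [ 0.   0.  -4.7]
```

```bash
python3 -c "
from h import *
plan((670,22,130,-163),(670,22,59,-163))"
```

```text
t 8.5 at [457.5  22.9 188.9] rpy [ 180.     0.  -168.7] q [  28.    1.  -29.   -0.  -60. -106.] open 80.1 grip 0.0
(670, 22, 130, -163) -> [-208.1  -42.6   58.9] [ 0.   0.  -5.7]
(670, 22, 59, -163) -> [-208.1  -42.6  129.9] [ 0.   0.  -5.7]
```

Request:
apply_moves(
  deltas=[
    {"fingers": 84, "delta_pos": [-42, -9, 12], "angular": [0, 0, -1]},
    {"fingers": 84, "delta_pos": [-84, -17, 24], "angular": [0, 0, -2]},
    {"fingers": 84, "delta_pos": [-126, -26, 36], "angular": [0, 0, -4]},
    {"fingers": 84, "delta_pos": [-168, -34, 48], "angular": [0, 0, -5]},
    {"fingers": 84, "delta_pos": [-200, -41, 55], "angular": [0, 0, -5.7]},
    {"fingers": 84, "delta_pos": [-208, -42.6, 59], "angular": [0, 0, -5.7]},
    {"fingers": 84, "delta_pos": [-208, -42.6, 59], "angular": [0, 0, -5.7]},
    {"fingers": 84, "delta_pos": [-208, -42.6, 59], "angular": [0, 0, -5.7]},
  ],
)

```text
clock: 9.3
tool_pos: [0.669, 0.02, 0.1297]
orientation: [180.0, -0.1, -163.2]
force: [-0.4, 0.1, -0.3]
opening: 0.0842
gripper_force: 0.0
```

```bash
python3 -c "
from h import *
plan((670,22,59,-163))"
```

```text
t 9.3 at [669.   20.  129.7] rpy [ 1.800e+02 -1.000e-01 -1.632e+02] q [ 18.  24.  -7.  -0. -59. -92.] open 84.2 grip 0.0
(670, 22, 59, -163) -> [-1.6  1.7 70.7] [ 0.  -0.1 -0.2]
```

Request:
apply_moves(
  deltas=[
    {"fingers": 84, "delta_pos": [-1, 1.5, 25], "angular": [0, 0, 0]},
    {"fingers": 84, "delta_pos": [-1, 1.5, 48], "angular": [0, 0, 0]},
    {"fingers": 84, "delta_pos": [-1, 1.5, 62], "angular": [0, 0, 0]},
    {"fingers": 84, "delta_pos": [-1, 1.5, 68], "angular": [0, 0, 0]},
    {"fingers": 84, "delta_pos": [-1, 1.5, 70], "angular": [0, 0, 0]},
    {"fingers": 84, "delta_pos": [-1, 1.5, 70], "angular": [0, 0, 0]},
    {"fingers": 45, "delta_pos": [-1, 1.5, 70], "angular": [0, 0, 0]},
    {"fingers": 45, "delta_pos": [-1, 1.5, 70], "angular": [0, 0, 0]},
    {"fingers": 45, "delta_pos": [-1, 1.5, 70], "angular": [0, 0, 0]},
    {"fingers": 45, "delta_pos": [-1, 1.5, 70], "angular": [0, 0, 0]},
  ],
)

```text
clock: 10.3
tool_pos: [0.6706, 0.0228, 0.0604]
orientation: [180.0, 0.0, -163.1]
force: [-0.3, 0.3, 1.5]
opening: 0.0597
gripper_force: 30.0
```

```bash
python3 -c "
from h import *
plan((670,22,130,-163),(656,241,130,-179.3))"
```

```text
t 10.3 at [670.6  22.8  60.4] rpy [ 180.     0.  -163.1] q [ 19.  28. -11.  -0. -51. -92.] open 59.7 grip 30.0
(670, 22, 130, -163) -> [  0.8  -0.6 -69.6] [ 0.   0.  -0.1]
(656, 241, 130, -179.3) -> [-49.6 213.  -69.5] [ 0.   0.  16.2]
```

Request:
apply_moves(
  deltas=[
    {"fingers": 45, "delta_pos": [0, 0, -10], "angular": [0, 0, 0]},
    {"fingers": 45, "delta_pos": [0, 0, -30], "angular": [0, 0, 0]},
    {"fingers": 45, "delta_pos": [0, 0, -55], "angular": [0, 0, 0]},
    {"fingers": 45, "delta_pos": [-5, 20, -70], "angular": [0, 0, 2]},
    {"fingers": 45, "delta_pos": [-13, 55, -70], "angular": [0, 0, 5]},
    {"fingers": 45, "delta_pos": [-22, 95, -70], "angular": [0, 0, 8]},
    {"fingers": 45, "delta_pos": [-31, 135, -70], "angular": [0, 0, 11]},
    {"fingers": 45, "delta_pos": [-40, 175, -70], "angular": [0, 0, 14]},
    {"fingers": 45, "delta_pos": [-47, 203, -70], "angular": [0, 0, 16]},
    {"fingers": 45, "delta_pos": [-49.6, 213, -70], "angular": [0, 0, 16]},
  ],
)

```text
clock: 11.3
tool_pos: [0.6556, 0.2439, 0.1306]
orientation: [180.0, 0.0, -179.0]
force: [0.2, 0.9, -1.2]
opening: 0.0596
gripper_force: 30.0
```

```bash
python3 -c "
from h import *
plan((656,241.3,40,-179.3),(656,241.3,14.5,-179.3))"
```

```text
t 11.3 at [655.6 243.9 130.6] rpy [ 180.    0. -179.] q [  36.   27.   -3.    0.  -60. -125.] open 59.6 grip 30.0
(656, 241.3, 40, -179.3) -> [-0.3 -2.7 90.6] [0.  0.  0.3]
(656, 241.3, 14.5, -179.3) -> [ -0.3  -2.7 116.1] [0.  0.  0.3]
```

Request:
apply_moves(
  deltas=[
    {"fingers": 45, "delta_pos": [0, -1, 25], "angular": [0, 0, 0]},
    {"fingers": 45, "delta_pos": [0, -2, 60], "angular": [0, 0, 0]},
    {"fingers": 45, "delta_pos": [0, -2, 85], "angular": [0, 0, 0]},
    {"fingers": 45, "delta_pos": [0, -2, 98], "angular": [0, 0, 0]},
    {"fingers": 45, "delta_pos": [0, -2, 105], "angular": [0, 0, 0]},
    {"fingers": 45, "delta_pos": [0, -2, 105], "angular": [0, 0, 0]},
    {"fingers": 45, "delta_pos": [0, -2, 105], "angular": [0, 0, 0]},
  ],
)

```text
clock: 12.0
tool_pos: [0.6568, 0.2392, 0.0264]
orientation: [180.0, 0.1, -179.1]
force: [0.2, -0.1, -1.4]
opening: 0.0597
gripper_force: 30.0
```

```bash
python3 -c "
from h import *
plan((656,241.3,14.5,-179.3))"
```

```text
t 12.0 at [656.8 239.2  26.4] rpy [ 1.800e+02  1.000e-01 -1.791e+02] q [  36.   32.   -9.    0.  -49. -125.] open 59.7 grip 30.0
(656, 241.3, 14.5, -179.3) -> [ 0.8  2.1 11.9] [0.  0.1 0.2]
```

Request:
apply_moves(
  deltas=[
    {"fingers": 45, "delta_pos": [1, 2, 5], "angular": [0, 0, 0]},
    {"fingers": 45, "delta_pos": [1, 2, 9], "angular": [0, 0, 0]},
    {"fingers": 45, "delta_pos": [1, 2, 11], "angular": [0, 0, 0]},
    {"fingers": 45, "delta_pos": [1, 2, 12], "angular": [0, 0, 0]},
    {"fingers": 45, "delta_pos": [1, 2, 12], "angular": [0, 0, 0]},
  ],
)

```text
clock: 12.5
tool_pos: [0.6548, 0.2411, 0.0144]
orientation: [180.0, 0.0, -179.1]
force: [-2.9, -0.3, 8.7]
opening: 0.0598
gripper_force: 30.0
```

Request:
apply_moves(
  deltas=[
    {"fingers": 76, "delta_pos": [0, 0, 0], "angular": [0, 0, 0]},
    {"fingers": 76, "delta_pos": [0, 0, 0], "angular": [0, 0, 0]},
    {"fingers": 76, "delta_pos": [0, 0, 0], "angular": [0, 0, 0]},
    {"fingers": 76, "delta_pos": [0, 0, -15], "angular": [0, 0, 0]},
    {"fingers": 76, "delta_pos": [0, 0, -50], "angular": [0, 0, 0]},
    {"fingers": 76, "delta_pos": [0, 0, -95], "angular": [0, 0, 0]},
    {"fingers": 76, "delta_pos": [0, 0, -130], "angular": [0, 0, 0]},
    {"fingers": 76, "delta_pos": [0, 0, -140], "angular": [0, 0, 0]},
    {"fingers": 76, "delta_pos": [0, 0, -140], "angular": [0, 0, 0]},
  ],
)

```text
clock: 13.4
tool_pos: [0.656, 0.2415, 0.1566]
orientation: [179.8, 0.3, -179.1]
force: [-0.6, -0.4, -0.9]
opening: 0.0763
gripper_force: 0.0
```

```bash
python3 -c "
from h import *
plan((560,100,150,-80),(480,60,150,-71))"
```

```text
t 13.4 at [656.  241.5 156.6] rpy [ 179.8    0.3 -179.1] q [  36.   25.   -2.    0.  -63. -125.] open 76.3 grip 0.0
(560, 100, 150, -80) -> [  98.3 -139.9    5.8] [ -0.1   0.3 -99.1]
(480, 60, 150, -71) -> [ 179.  -178.7    5.3] [-1.000e-01  3.000e-01 -1.081e+02]
```

Next I'll move to a viewing position off the stack while turning.

Request:
apply_moves(
  deltas=[
    {"fingers": 76, "delta_pos": [18, -18, 0], "angular": [0, 0, -8]},
    {"fingers": 76, "delta_pos": [36, -36, 0], "angular": [0, 0, -16]},
    {"fingers": 76, "delta_pos": [54, -54, 0], "angular": [0, 0, -24]},
    {"fingers": 76, "delta_pos": [72, -72, 0], "angular": [0, 0, -32]},
    {"fingers": 76, "delta_pos": [90, -90, 0], "angular": [0, 0, -40]},
    {"fingers": 76, "delta_pos": [108, -108, 0], "angular": [0, 0, -48]},
    {"fingers": 76, "delta_pos": [126, -126, 0], "angular": [0, 0, -56]},
    {"fingers": 76, "delta_pos": [144, -144, 0], "angular": [0, 0, -64]},
    {"fingers": 76, "delta_pos": [162, -162, 0], "angular": [0, 0, -72]},
    {"fingers": 76, "delta_pos": [179, -179, 0], "angular": [0, 0, -80]},
  ],
)

```text
clock: 14.4
tool_pos: [0.477, 0.0578, 0.1518]
orientation: [179.9, -0.1, -98.8]
force: [0.3, -0.2, 0.8]
opening: 0.076
gripper_force: 0.0
```

```bash
python3 -c "
from h import *
s=snap('scene','s4.png')
t=snap('top','t4.png')
cv2.imwrite('pics/c6.png',np.hstack([cv2.resize(s[155:255,315:395],None,fx=5,fy=5,interpolation=cv2.INTER_CUBIC),cv2.resize(t[125:225,220:300+55],None,fx=5/1.69,fy=5,interpolation=cv2.INTER_CUBIC)])[:,:,::-1])
plan((667,24,110,-72))"
```

```text
t 14.5 at [475.8  57.  152. ] rpy [ 1.798e+02 -1.000e-01 -9.890e+01] q [ 30.   6. -29.  -0. -55. -39.] open 75.5 grip 0.0
(667, 24, 110, -72) -> [   2.9 -194.1   41.5] [  0.2  -0.  -26.9]
```

View pics/c6.png

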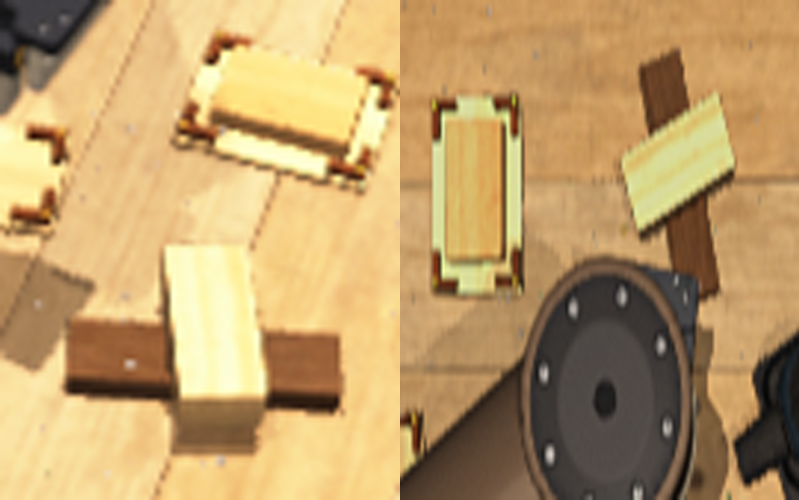

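The broad blank sits flat and centred in its cradle. The thick blank's top corners in the right crop are about (620,162), (722,93), (735,162) and (637,232). The long blank's ends are at (640-680,50-65) and (700-718,285-298).

```bash
python3 -c "
from h import *
k=400/135
T=lambda c:[(220+(x-400)/k-.4,125+y/5-.4) for x,y in c]
S=lambda c:[(315+x/5-.4,155+y/5-.4) for x,y in c]
rect('top',T([(620,162),(722,93),(735,162),(637,232)]),.055,'thick')
rect('scene',S([(165,245),(246,244),(265,396),(175,402)]),.055,'thick')
rect('top',T([(640,65),(680,48),(718,285),(698,298)][:3]+[(679,300)][:0]),.02,'long')
rect('top',T([(442,118),(503,116),(503,262),(446,258)]),.027,'broad seated')
plan((668,24,110,-72))"
```

```text
thick centre [665.5  24. ] size [ 46.6 113.3] length dir deg 112.2 mean [665.5  25.1]
thick centre [664.4  23.4] size [ 50.7 114.4] length dir deg 111.6 mean [664.8  24.4]
long centre [675.5   7.3] size [ 42.1 162.4] length dir deg 30.5 mean [691.8  25. ]
broad seated centre [654.2 242.2] size [64.3 92.1] length dir deg 0.7 mean [655.  241.1]
t 14.5 at [475.8  57.  152. ] rpy [ 1.798e+02 -1.000e-01 -9.890e+01] q [ 30.   6. -29.  -0. -55. -39.] open 75.5 grip 0.0
(668, 24, 110, -72) -> [   2.8 -195.1   41.5] [  0.2  -0.  -26.9]
```

Request:
apply_moves(
  deltas=[
    {"fingers": 80, "delta_pos": [0, -20, 0], "angular": [0, 0, -4]},
    {"fingers": 80, "delta_pos": [1, -60, 0], "angular": [0, 0, -10]},
    {"fingers": 80, "delta_pos": [1, -100, 0], "angular": [0, 0, -16]},
    {"fingers": 80, "delta_pos": [2, -145, 15], "angular": [0, 0, -23]},
    {"fingers": 80, "delta_pos": [3, -180, 30], "angular": [0, 0, -28]},
    {"fingers": 80, "delta_pos": [3, -193, 41], "angular": [0, 0, -30]},
    {"fingers": 80, "delta_pos": [3, -193, 41], "angular": [0, 0, -30]},
    {"fingers": 80, "delta_pos": [3, -193, 41], "angular": [0, 0, -30]},
  ],
)

```text
clock: 15.3
tool_pos: [0.6681, 0.0255, 0.1105]
orientation: [179.8, 0.0, -69.2]
force: [0.4, 0.2, 0.0]
opening: 0.0801
gripper_force: 0.0
```

```bash
python3 -c "
from h import *
plan((665.5,24,26,-69))"
```

```text
t 15.3 at [668.1  25.5 110.5] rpy [179.8   0.  -69.2] q [ 19.  25.  -8.  -0. -57.   2.] open 80.1 grip 0.0
(665.5, 24, 26, -69) -> [ 0.5  2.7 84.5] [ 0.2  0.  -0.2]
```

Request:
apply_moves(
  deltas=[
    {"fingers": 80, "delta_pos": [0, 2, 25], "angular": [0, 0, 0]},
    {"fingers": 80, "delta_pos": [0, 2, 50], "angular": [0, 0, 0]},
    {"fingers": 80, "delta_pos": [0, 2, 70], "angular": [0, 0, 0]},
    {"fingers": 80, "delta_pos": [0, 2, 80], "angular": [0, 0, 0]},
    {"fingers": 80, "delta_pos": [0, 2, 84], "angular": [0, 0, 0]},
    {"fingers": 80, "delta_pos": [0, 2, 84], "angular": [0, 0, 0]},
    {"fingers": 35, "delta_pos": [0, 2, 84], "angular": [0, 0, 0]},
    {"fingers": 35, "delta_pos": [0, 2, 84], "angular": [0, 0, 0]},
    {"fingers": 35, "delta_pos": [0, 2, 84], "angular": [0, 0, 0]},
    {"fingers": 35, "delta_pos": [0, 2, 84], "angular": [0, 0, 0]},
  ],
)

```text
clock: 16.3
tool_pos: [0.6673, 0.0249, 0.0286]
orientation: [-180.0, -0.0, -69.1]
force: [0.0, -0.3, -0.1]
opening: 0.0535
gripper_force: 0.0
```

```bash
python3 -c "
from h import *
plan((560,150,130,-40),(442,333,130,5.8))"
```

```text
t 16.3 at [667.3  24.9  28.6] rpy [-180.    -0.   -69.1] q [ 19.  30. -13.   0. -47.   2.] open 53.5 grip 0.0
(560, 150, 130, -40) -> [-155.1   55.5 -101.5] [ -0.   -0.  -29.1]
(442, 333, 130, 5.8) -> [-368.2  100.4 -101.5] [ -0.   -0.  -74.9]
```

Request:
apply_moves(
  deltas=[
    {"fingers": 35, "delta_pos": [0, 0, 0], "angular": [0, 0, 0]},
    {"fingers": 35, "delta_pos": [0, 0, 0], "angular": [0, 0, 0]},
    {"fingers": 35, "delta_pos": [0, 0, 0], "angular": [0, 0, 0]},
  ],
)

```text
clock: 16.6
tool_pos: [0.6671, 0.0249, 0.0284]
orientation: [-180.0, -0.0, -69.1]
force: [-0.9, -0.0, 3.8]
opening: 0.0499
gripper_force: 29.9
```

Request:
apply_moves(
  deltas=[
    {"fingers": 35, "delta_pos": [0, 0, -10], "angular": [0, 0, 0]},
    {"fingers": 35, "delta_pos": [0, 0, -35], "angular": [0, 0, 0]},
    {"fingers": 35, "delta_pos": [0, 0, -70], "angular": [0, 0, 0]},
    {"fingers": 35, "delta_pos": [-20, 7, -95], "angular": [0, 0, -4]},
    {"fingers": 35, "delta_pos": [-50, 16, -101], "angular": [0, 0, -9]},
    {"fingers": 35, "delta_pos": [-80, 27, -101], "angular": [0, 0, -15]},
    {"fingers": 35, "delta_pos": [-115, 40, -101], "angular": [0, 0, -22]},
    {"fingers": 35, "delta_pos": [-150, 53, -101], "angular": [0, 0, -29]},
    {"fingers": 35, "delta_pos": [-185, 62, -101], "angular": [0, 0, -36]},
    {"fingers": 35, "delta_pos": [-205, 67, -101], "angular": [0, 0, -40]},
  ],
)

```text
clock: 17.6
tool_pos: [0.5298, 0.1941, 0.1297]
orientation: [-180.0, 0.0, -28.7]
force: [0.5, 0.5, -1.2]
opening: 0.0495
gripper_force: 29.9
```

```bash
python3 -c "
from h import *
plan((442,333,130,5.8))"
```

```text
t 17.6 at [529.8 194.1 129.7] rpy [-180.     0.   -28.7] q [ 40.  15. -21.  -0. -54.  21.] open 49.5 grip 29.9
(442, 333, 130, 5.8) -> [-143.8  -79.5   -0.3] [ -0.   -0.  -34.5]
```

Request:
apply_moves(
  deltas=[
    {"fingers": 35, "delta_pos": [-15, -8, 0], "angular": [0, 0, -5]},
    {"fingers": 35, "delta_pos": [-45, -25, 0], "angular": [0, 0, -11]},
    {"fingers": 35, "delta_pos": [-75, -42, 0], "angular": [0, 0, -18]},
    {"fingers": 35, "delta_pos": [-105, -58, 0], "angular": [0, 0, -25]},
    {"fingers": 35, "delta_pos": [-130, -72, 0], "angular": [0, 0, -31]},
    {"fingers": 35, "delta_pos": [-144, -79.5, 10], "angular": [0, 0, -34.5]},
    {"fingers": 35, "delta_pos": [-144, -79.5, 35], "angular": [0, 0, -34.5]},
    {"fingers": 35, "delta_pos": [-144, -79.5, 65], "angular": [0, 0, -34.5]},
    {"fingers": 35, "delta_pos": [-144, -79.5, 90], "angular": [0, 0, -34.5]},
    {"fingers": 35, "delta_pos": [-144, -79.5, 93], "angular": [0, 0, -34.5]},
  ],
)

```text
clock: 18.6
tool_pos: [0.4426, 0.3302, 0.0335]
orientation: [179.8, 0.2, 5.4]
force: [-0.1, -1.0, -1.5]
opening: 0.0496
gripper_force: 29.9
```

```bash
python3 -c "
from h import *
snap('scene','s5.png')
plan((442,333,18,5.8))"
```

```text
t 18.65 at [443.3 330.9  34.7] rpy [1.798e+02 1.000e-01 5.400e+00] q [ 57.  21. -28.  -0. -42.  38.] open 50.1 grip 29.9
(442, 333, 18, 5.8) -> [-1.1 -2.2 16.7] [ 0.2  0.1 -0.4]
```

Request:
apply_moves(
  deltas=[
    {"fingers": 35, "delta_pos": [-1, -2, 5], "angular": [0, 0, 0]},
    {"fingers": 35, "delta_pos": [-1, -2, 10], "angular": [0, 0, 0]},
    {"fingers": 35, "delta_pos": [-1, -2, 14], "angular": [0, 0, 0]},
    {"fingers": 35, "delta_pos": [-1, -2, 16], "angular": [0, 0, 0]},
    {"fingers": 35, "delta_pos": [-1, -2, 17], "angular": [0, 0, 0]},
    {"fingers": 35, "delta_pos": [-1, -2, 17], "angular": [0, 0, 0]},
  ],
)

```text
clock: 19.25
tool_pos: [0.4429, 0.3338, 0.0191]
orientation: [-180.0, -0.0, 5.4]
force: [-0.3, 0.6, -1.1]
opening: 0.0498
gripper_force: 29.9
```

Request:
apply_moves(
  deltas=[
    {"fingers": 35, "delta_pos": [0, 0, 1], "angular": [0, 0, 0]},
    {"fingers": 35, "delta_pos": [0, 0, 2], "angular": [0, 0, 0]},
    {"fingers": 35, "delta_pos": [0, 0, 2], "angular": [0, 0, 0]},
  ],
)

```text
clock: 19.55
tool_pos: [0.443, 0.334, 0.0174]
orientation: [-180.0, -0.0, 5.4]
force: [-1.0, 0.4, 2.0]
opening: 0.0499
gripper_force: 29.9
```

Request:
apply_moves(
  deltas=[
    {"fingers": 72, "delta_pos": [0, 0, 0], "angular": [0, 0, 0]},
    {"fingers": 72, "delta_pos": [0, 0, 0], "angular": [0, 0, 0]},
    {"fingers": 72, "delta_pos": [0, 0, 0], "angular": [0, 0, 0]},
    {"fingers": 72, "delta_pos": [0, 0, 0], "angular": [0, 0, 0]},
    {"fingers": 72, "delta_pos": [0, 0, -15], "angular": [0, 0, 0]},
    {"fingers": 72, "delta_pos": [0, 0, -50], "angular": [0, 0, 0]},
    {"fingers": 72, "delta_pos": [0, 0, -95], "angular": [0, 0, 0]},
    {"fingers": 72, "delta_pos": [0, 0, -120], "angular": [0, 0, 0]},
    {"fingers": 72, "delta_pos": [0, 0, -120], "angular": [0, 0, 0]},
  ],
)

```text
clock: 20.45
tool_pos: [0.4445, 0.3358, 0.1414]
orientation: [-179.7, -0.3, 5.5]
force: [0.1, -0.1, 0.3]
opening: 0.0721
gripper_force: 0.0
```

```bash
python3 -c "
from h import *
plan((480,100,140,16.5))"
```

```text
t 20.45 at [444.5 335.8 141.4] rpy [-179.7   -0.3    5.5] q [ 57.  13. -21.   0. -55.  38.] open 72.1 grip 0.0
(480, 100, 140, 16.5) -> [1.290e+01 2.381e+02 2.000e-01] [ -0.3  -0.3 -11. ]
```

Request:
apply_moves(
  deltas=[
    {"fingers": 72, "delta_pos": [2, 40, 0], "angular": [0, 0, -2]},
    {"fingers": 72, "delta_pos": [4, 80, 0], "angular": [0, 0, -4]},
    {"fingers": 72, "delta_pos": [7, 120, 0], "angular": [0, 0, -6]},
    {"fingers": 72, "delta_pos": [9, 160, 0], "angular": [0, 0, -8]},
    {"fingers": 72, "delta_pos": [11, 200, 0], "angular": [0, 0, -10]},
    {"fingers": 72, "delta_pos": [13, 230, 0], "angular": [0, 0, -11]},
    {"fingers": 72, "delta_pos": [13, 238, 0], "angular": [0, 0, -11]},
  ],
)

```text
clock: 21.15
tool_pos: [0.4778, 0.0955, 0.1364]
orientation: [180.0, 0.1, 16.3]
force: [-0.4, 1.4, 0.1]
opening: 0.072
gripper_force: 0.0
```

```bash
python3 -c "
from h import *
s=snap('scene','s6.png')
t=snap('top','t6.png')
cv2.imwrite('pics/c7.png',np.hstack([cv2.resize(s[125:245,280:400],None,fx=3.3,fy=3.3,interpolation=cv2.INTER_CUBIC),cv2.resize(t[130:250,190:350],None,fx=2.475,fy=3.3,interpolation=cv2.INTER_CUBIC)])[:,:,::-1])
# long blank: dark brown mask
hsv=cv2.cvtColor(t,cv2.COLOR_RGB2HSV); m=cv2.inRange(hsv,(5,100,50),(15,200,130)); m[:135]=0;m[190:]=0;m[:,:295]=0;m[:,340:]=0
N,l,st,c=cv2.connectedComponentsWithStats(m); i=1+st[1:,4].argmax(); print(st[i])
rect('top',np.argwhere(l==i)[:,::-1],.02,'long')
plan((664,23,100,16.5))"
```

```text
[301 135  27  52 740]
long centre [662.1  24.6] size [ 47.1 160.1] length dir deg 16.6 mean [662.2  24.6]
t 21.25 at [478.   97.  136.6] rpy [180.    0.   16.3] q [ 35.   8. -30.  -0. -53.  72.] open 71.9 grip 0.0
(664, 23, 100, 16.5) -> [157.8 123.1  36.5] [ 0.   0.  -0.2]
```

View pics/c7.png

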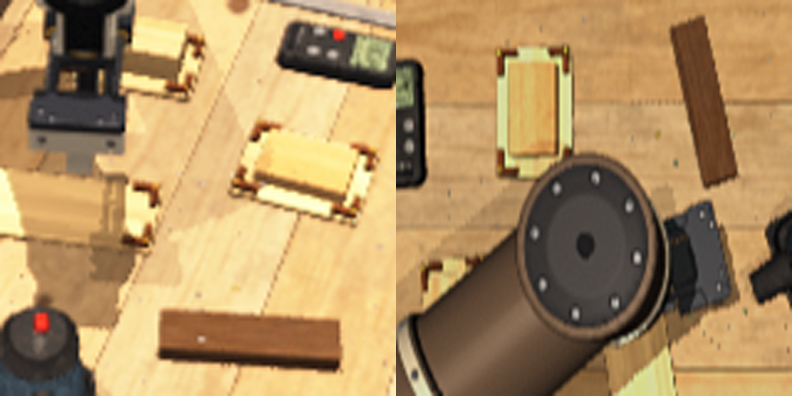

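The long blank now lies clear on the bench at (662,24.5) with direction 16.6°, and its 47 x 160 mm outline matches. The broad and thick blanks sit in their cradles. I'll move above it and grasp.

Request:
apply_moves(
  deltas=[
    {"fingers": 72, "delta_pos": [30, 23, 5], "angular": [0, 0, 0]},
    {"fingers": 72, "delta_pos": [65, 50, 10], "angular": [0, 0, 0]},
    {"fingers": 72, "delta_pos": [100, 78, 20], "angular": [0, 0, 0]},
    {"fingers": 72, "delta_pos": [135, 105, 30], "angular": [0, 0, 0]},
    {"fingers": 72, "delta_pos": [157, 122, 45], "angular": [0, 0, 0]},
    {"fingers": 72, "delta_pos": [157, 122, 65], "angular": [0, 0, 0]},
    {"fingers": 72, "delta_pos": [157, 122, 86], "angular": [0, 0, 0]},
    {"fingers": 72, "delta_pos": [157, 122, 86], "angular": [0, 0, 0]},
  ],
)

```text
clock: 22.05
tool_pos: [0.6612, 0.0261, 0.047]
orientation: [-180.0, 0.4, 16.4]
force: [-1.1, -0.2, -0.6]
opening: 0.0719
gripper_force: 0.0
```

```bash
python3 -c "
from h import *
plan((662.6,24.2,5,16.5))"
```

```text
t 22.05 at [661.2  26.1  47. ] rpy [-180.     0.4   16.4] q [ 19.  28. -13.  -0. -50.  87.] open 71.9 grip 0.0
(662.6, 24.2, 5, 16.5) -> [ 1.1  2.2 42. ] [-0.   0.4 -0.1]
```

Request:
apply_moves(
  deltas=[
    {"fingers": 72, "delta_pos": [1, 1, 15], "angular": [0, 0, 0]},
    {"fingers": 72, "delta_pos": [1, 1, 28], "angular": [0, 0, 0]},
    {"fingers": 72, "delta_pos": [1, 1, 36], "angular": [0, 0, 0]},
    {"fingers": 72, "delta_pos": [1, 1, 39], "angular": [0, 0, 0]},
    {"fingers": 72, "delta_pos": [1, 1, 40], "angular": [0, 0, 0]},
    {"fingers": 30, "delta_pos": [1, 1, 40], "angular": [0, 0, 0]},
    {"fingers": 30, "delta_pos": [1, 1, 40], "angular": [0, 0, 0]},
    {"fingers": 30, "delta_pos": [1, 1, 40], "angular": [0, 0, 0]},
    {"fingers": 30, "delta_pos": [1, 1, 40], "angular": [0, 0, 0]},
    {"fingers": 30, "delta_pos": [1, 1, 40], "angular": [0, 0, 0]},
  ],
)

```text
clock: 23.05
tool_pos: [0.6648, 0.0248, 0.0115]
orientation: [180.0, -0.0, 16.4]
force: [0.0, -0.0, 1.6]
opening: 0.0448
gripper_force: 30.0
```

```bash
python3 -c "
from h import *
plan((560,70,100,14),(444.5,112.7,100,11))"
```

```text
t 23.05 at [664.8  24.8  11.5] rpy [180.   -0.   16.4] q [ 19.  31. -14.   0. -45.  88.] open 44.8 grip 30.0
(560, 70, 100, 14) -> [-87.7 -73.  -88.6] [ 0.  -0.   2.4]
(444.5, 112.7, 100, 11) -> [-186.4 -146.6  -88.7] [-0.  -0.   5.4]
```

Request:
apply_moves(
  deltas=[
    {"fingers": 30, "delta_pos": [0, 0, -8], "angular": [0, 0, 0]},
    {"fingers": 30, "delta_pos": [0, 0, -25], "angular": [0, 0, 0]},
    {"fingers": 30, "delta_pos": [0, 0, -50], "angular": [0, 0, 0]},
    {"fingers": 30, "delta_pos": [-15, -12, -75], "angular": [0, 0, 0]},
    {"fingers": 30, "delta_pos": [-40, -32, -88], "angular": [0, 0, 1]},
    {"fingers": 30, "delta_pos": [-70, -55, -88], "angular": [0, 0, 2]},
    {"fingers": 30, "delta_pos": [-100, -79, -88], "angular": [0, 0, 3]},
    {"fingers": 30, "delta_pos": [-135, -106, -88], "angular": [0, 0, 4]},
    {"fingers": 30, "delta_pos": [-165, -130, -88], "angular": [0, 0, 5]},
    {"fingers": 30, "delta_pos": [-185, -146, -88], "angular": [0, 0, 5]},
  ],
)

```text
clock: 24.05
tool_pos: [0.4436, 0.1127, 0.0995]
orientation: [-180.0, -0.0, 11.4]
force: [0.4, -0.1, -1.1]
opening: 0.0448
gripper_force: 30.0
```

```bash
python3 -c "
from h import *
plan((446,113,35,11))"
```

```text
t 24.05 at [443.6 112.7  99.5] rpy [-180.    -0.    11.4] q [ 39.   7. -36.  -0. -47.  62.] open 44.8 grip 30.0
(446, 113, 35, 11) -> [ 2.4  0.2 64.5] [-0.  -0.   0.4]
```

Request:
apply_moves(
  deltas=[
    {"fingers": 30, "delta_pos": [1, 0, 20], "angular": [0, 0, 0]},
    {"fingers": 30, "delta_pos": [2, 0, 42], "angular": [0, 0, 0]},
    {"fingers": 30, "delta_pos": [2, 0, 58], "angular": [0, 0, 0]},
    {"fingers": 30, "delta_pos": [2, 0, 64], "angular": [0, 0, 0]},
    {"fingers": 30, "delta_pos": [2, 0, 64], "angular": [0, 0, 0]},
    {"fingers": 30, "delta_pos": [2, 0, 64], "angular": [0, 0, 0]},
  ],
)

```text
clock: 24.65
tool_pos: [0.4483, 0.1131, 0.0357]
orientation: [-180.0, -0.0, 11.4]
force: [-0.2, 0.7, -1.0]
opening: 0.0445
gripper_force: 30.0
```

```bash
python3 -c "
from h import *
s=snap('scene','s7.png');t=snap('top','t7.png')
cv2.imwrite('pics/c8.png',cv2.resize(s[120:230,240:350],None,fx=5,fy=5,interpolation=cv2.INTER_CUBIC)[:,:,::-1])
plan((446,113,20.5,11))"
```

```text
t 24.75 at [448.4 113.3  35.9] rpy [-1.80e+02 -1.00e-01  1.14e+01] q [ 39.  14. -39.   0. -37.  63.] open 44.7 grip 30.0
(446, 113, 20.5, 11) -> [-2.4 -0.2 15.4] [-0.  -0.1  0.4]
```

View pics/c8.png

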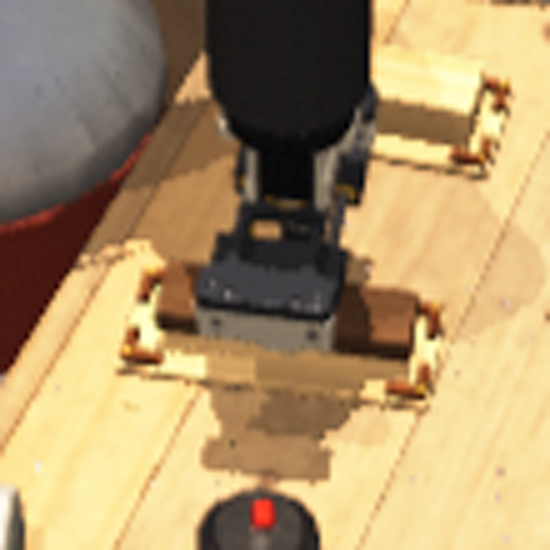

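The crop shows the long blank level and centred above its pocket, its ends at columns of about 160 and 415 between the stops. I'll lower it.

Request:
apply_moves(
  deltas=[
    {"fingers": 30, "delta_pos": [-2, 0, 6], "angular": [0, 0, 0]},
    {"fingers": 30, "delta_pos": [-2, 0, 11], "angular": [0, 0, 0]},
    {"fingers": 30, "delta_pos": [-2, 0, 14], "angular": [0, 0, 0]},
    {"fingers": 30, "delta_pos": [-2, 0, 15], "angular": [0, 0, 0]},
    {"fingers": 30, "delta_pos": [-2, 0, 15.5], "angular": [0, 0, 0]},
    {"fingers": 30, "delta_pos": [-2, 0, 15.5], "angular": [0, 0, 0]},
  ],
)

```text
clock: 25.35
tool_pos: [0.4456, 0.1123, 0.0203]
orientation: [180.0, 0.0, 11.4]
force: [-7.2, -0.5, 15.8]
opening: 0.0448
gripper_force: 30.0
```

Request:
apply_moves(
  deltas=[
    {"fingers": 65, "delta_pos": [0, 0, 0], "angular": [0, 0, 0]},
    {"fingers": 65, "delta_pos": [0, 0, 0], "angular": [0, 0, 0]},
    {"fingers": 65, "delta_pos": [0, 0, 0], "angular": [0, 0, 0]},
    {"fingers": 65, "delta_pos": [0, 0, 0], "angular": [0, 0, 0]},
    {"fingers": 65, "delta_pos": [0, 0, -20], "angular": [0, 0, 0]},
    {"fingers": 65, "delta_pos": [0, 0, -60], "angular": [0, 0, 0]},
    {"fingers": 65, "delta_pos": [0, 0, -105], "angular": [0, 0, 0]},
    {"fingers": 65, "delta_pos": [40, -20, -130], "angular": [0, 0, 0]},
    {"fingers": 65, "delta_pos": [85, -40, -130], "angular": [0, 0, 0]},
    {"fingers": 65, "delta_pos": [130, -60, -130], "angular": [0, 0, 0]},
  ],
)

```text
clock: 26.35
tool_pos: [0.5633, 0.1985, 0.1515]
orientation: [-179.9, -0.2, 11.4]
force: [0.4, -0.5, 0.7]
opening: 0.0649
gripper_force: 0.0
```

Request:
apply_moves(
  deltas=[
    {"fingers": 65, "delta_pos": [40, 0, 0], "angular": [0, 0, 0]},
    {"fingers": 65, "delta_pos": [60, 0, 0], "angular": [0, 0, 0]},
    {"fingers": 65, "delta_pos": [60, 0, 0], "angular": [0, 0, 0]},
    {"fingers": 65, "delta_pos": [60, 0, 0], "angular": [0, 0, 0]},
    {"fingers": 65, "delta_pos": [60, 0, 0], "angular": [0, 0, 0]},
  ],
)

```text
clock: 26.85
tool_pos: [0.6194, 0.2086, 0.1493]
orientation: [180.0, 0.0, 11.4]
force: [0.4, 0.4, -0.1]
opening: 0.0647
gripper_force: 0.0
```

```bash
python3 -c "
from h import *
s=snap('scene','s8.png');t=snap('top','t8.png')
cv2.imwrite('pics/c9.png',np.hstack([cv2.resize(s[110:360,200:400],None,fx=2,fy=2,interpolation=cv2.INTER_CUBIC),cv2.resize(t[130:280,180:480],None,fx=1.33,fy=3.333,interpolation=cv2.INTER_CUBIC)])[:,:,::-1])
plan()"
```

```text
t 26.95 at [619.6 208.8 150. ] rpy [-180.    -0.    11.4] q [ 36.  22.  -8.  -0. -60.  66.] open 64.9 grip 0.0
```

View pics/c9.png

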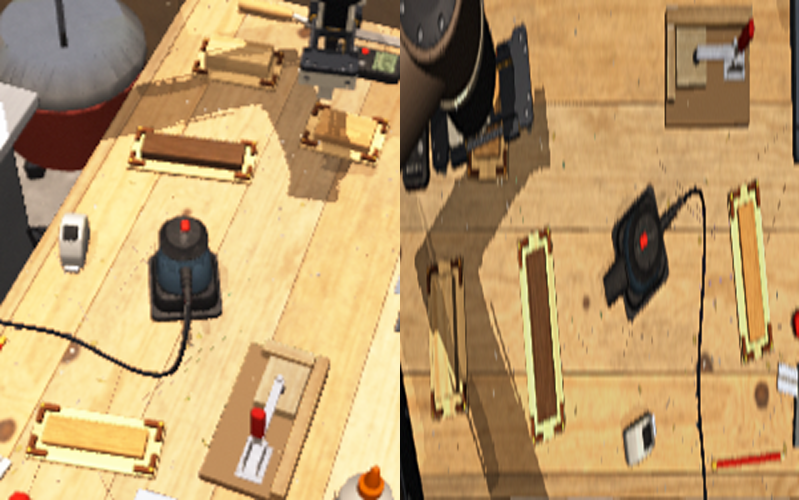

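The final views show all four blanks flat between their stops. The meter and tape measure haven't moved, and the gripper is clear. Handing in.

```bash
python3 -c "
from plant import ctrl
print(ctrl.close_job())"
```

```text
the job is handed in; nothing more can be done
None
```

All four blanks (thin, broad, thick, long, in that order) were set down in their own cradles and look flat and centred in the final pictures, the meter and tape measure look unmoved, and the job was handed in at about 27 s; the judge returned no verdict.

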